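# Clip the hook spanner onto the snap hook

### The job

Hang the hook spanner on the snap hook of the stand: pick it up by its rubber sleeve, push its eye gently down over the hook's tip against the sprung gate until it passes inside and the gate snaps shut behind it. Still holding it, tug it upward and hold it pulling against the shut gate with a few newtons for half a second, to feel that it is caught; then let go and leave it hanging still. Do not force the hook (stay under about 25 N), keep the fingers off the stand and its gate, and leave the other things alone.

Things in the scene. Friction and masses are not known exactly. Their poses are not given: they have to be found in the camera images.
- spanner: Plain steel hook spanner (C-spanner), about 145 mm long, 120 to 210 g, lying flat on the bench. Origin: underside of the middle of its black rubber sleeve, 60 mm long, 16 mm wide (y), 18 mm high: the place to grip, across y. +x points along the handle to the eye, -x to the C-shaped jaw, z up as it lies.
- eye (a point): Centre of the spanner's eye, a closed round-bar ring lying in the spanner's x-y plane: hole 20 mm, outside 32 mm, bar 6 mm thick. It lies 52 mm along +x from the spanner's origin and 9 mm above its underside.
- stand: Fixed stand: base plate 150 x 160 x 12 mm, post 25 mm square, 282 mm high, centred 32 mm in +x and 72 mm in +y of the origin, carrying sideways a snap hook of 8 mm steel bar. Origin: on the bench under the hook's middle. The hook is a J in the stand's x-z plane: tip upright on the -x side (bar axis x = -14 mm), shank at x = +14 mm, 20 mm free between; 262 mm up the shank turns away to the post.
- hook_tip (a point): Top of the hook's free tip, 14 mm in -x from the stand's origin, 254 mm above the bench. Stand axes. Tip and shank run straight down to 217 mm above the bench, where the half-round bowl begins.
- hook_bowl (a point): Centre of the bar at the bottom of the hook's bowl, 203 mm above the bench (51 mm below the top of the tip). Its axes are the stand's. An eye hanging in the hook has its centre about 6 mm below this point.
- gate_hinge (a point): Hinge axis (along the stand's y) of the sprung gate, beside the shank: 11 mm in +x of the stand's origin, 251 mm above the bench. The gate is a steel flap 20 mm long, 9 mm wide, 4 mm thick; shut, it slopes down by 0.38 rad towards -x and ends just behind the tip, 243 mm above the bench. Stand axes.
- gate (a joint): Gate angle, rad: 0 shut, grows as it is pushed down into the hook, stop at 0.6; from below it is a rigid stop. Spring: about 2.5 to 5 N at the free end. The far side of the eye's ring gets through only close to the tip (bar touching the tip's +x side or within some 3 mm); further back it may jam on the open gate. It is through some 20 mm below the tip's top; 15 mm lower it meets the bowl.
- bearing: Bystander: steel bearing ring, 62 mm across, 16 mm high. Origin: centre of its underside.
- tub: Bystander: blue jar with a black cap, 72 mm across, 75 mm high. Origin: centre of its underside.
- driver: Bystander: screwdriver, 180 mm long, lying along its x. Origin: underside of its middle.
Things that resemble listed ones, but are neither listed nor needed, are in the scene too. There is more than one size of the spanner; the job needs the largest.

How it is judged:
On the way, in this order (a step that is already met when the one before it is completed fails the run):
1. the eye, over the tip, pushes the gate open (value of joint gate above 0.3 rad and contact force between spanner and stand above 0.5 N and contact force between the fingers and stand below 0.5 N), for 0.05 s.
2. the eye is inside the hook, the gate shut behind it (value of joint gate below 0.08 rad and distance between eye and hook_bowl below 0.045 m and z of eye in the frame of hook_bowl below 0.034 m), for 0.1 s.
3. the held spanner is tugged upward against the shut gate with more than 2 N (value of joint gate below 0.08 rad and contact force between spanner and gate above 2 N and z of eye in the frame of hook_bowl between 0.024 and 0.042 m and contact force between the fingers and spanner above 1 N), for 0.2 s.
At the end, for the whole second after the job is handed in: The spanner hangs by its eye in the bowl of the hook (eye centre within 16 mm of the bar at the bowl's bottom), handle down within 20 degrees of vertical, nearly at rest (under 0.06 m/s and 0.6 rad/s), the gate shut (under 0.08 rad) (value of joint gate below 0.08 rad and distance between eye and hook_bowl below 0.016 m and angle between spanner's own x axis and vertical below 0.35 rad and angular speed of spanner below 0.6 rad/s and linear speed of spanner below 0.06 m/s); the robot touches nothing.
It fails at once if the spanner bears on the hook or gate with more than 25 N (contact force between spanner and stand above 25 N).
It fails at once if the fingers press on the stand, hook or gate (contact force between the fingers and stand above 3 N).
It fails at once if a bystander is moved more than 15 mm (distance of any of bearing, tub, driver from where it was at the start of the episode above 0.015 m).
It also fails if it takes over 72 s, if anything falls off the work surface, if the arm or the gripper's body presses on something with over 40 N, if the wrist force passes 120 N, or if a joint passes its speed limit or range.

### The arm

A 7-joint arm with a two-finger parallel gripper is mounted at the origin on the work surface. World frame = base frame: x ahead of the robot, y to its left, z up, the work surface at z = 0. Lengths are in m, angles in rad, forces in N, time in s.
With the tool pointing down it reaches from about 0.425 to 0.925 m from the base axis. Payload 6.8 kg.
Tool frame: the origin (TCP) lies midway between the tips of the shut fingers; the grasp point (between the pads) lies 19 mm behind it; z points along the fingers, y is the line along which they close (so a half turn about z gives the same grasp; the last joint's range is limited). The gripper opens to 85 mm and grips with 20 to 120 N. Pads are 22 mm wide; open, the fingers measure 114 mm over their backs; the gripper's body (76 mm by 85 mm) begins 54 mm behind the grasp point. The pads swing forward as they close: fully open they stand 13 mm farther back than shut.
Start: joints at [-1.366, 0.477, 0.022, 1.555, -0.011, 1.109, -0.083], TCP at [0.208, 0.642, 0.231] pointing down, gripper open.
Joint ranges: [-2.96, 2.96], [-0.34, 2.1], [-1.41, 1.46], [0.24, 2.44], [-1.37, 4.51], [0.17, 1.92], [-2.96, 2.96]. Speed limits (rad/s): [2.39, 2.39, 3.14, 3.14, 3.14, 3.14, 3.14].

### API

Orientations are given as a unit quaternion [w, x, y, z].
In Python, from station import * gives the robot as it stands.
- The arm moves only by the shell command python3 -m creep 'ROWS' [FORCE]. ROWS is JSON, a list of rows, each a list of 7 numbers: the gripper command: -1 is shut, 1 is fully open, values between are in proportion, then the shift along the world's x, y, z in mm, then the turn, a rotation vector about the world's x, y, z in rad. A call has 1 to 5 rows; each row shifts and turns the commanded pose from where the row before left it; what a row does not reach is not made up. A row lasts 1/8 s, in which the tool goes at most 62.5 mm and 10.7 degrees, less where a joint would pass 70% of its speed; a pose out of reach is approached as far as the arm can. A call is refused whole if a number of a shift passes 62.5 or a number of a turn 0.188, either way. A call with a gripper value outside its range is refused whole. The fingers move at their own pace and stop on an object; FORCE is the grip in N (left out, the last holds). Time passes only in rows, so rows that do not move let the fingers close. It gives the time, the measured TCP pose, the force, the opening and the grip force at its end, in the units of the state.
- get_obs(): the state, without advancing time (a new reading comes with each control period).
- read_camera(name): name is "scene" or "top"; returns (picture, depth): 420x560x3 uint8, red, green, blue; 420x560 float32, m along the optical axis (not along the pixel's ray), 0 where there is no reading.
- camera_params(name): a dict with "intrinsics" (3x3 intrinsics, pixels), "cam_to_world" (4x4, takes a point from camera to world coordinates). Camera axes: x right, y up, looking along -z (the intrinsics and any distortion apply to the point x, -y, -z); pixel columns grow to the right and rows downward; lengths in m; the calibration is good to about 2 mm. A picture is of the moment at which its call begins. camera_params takes no time and is no camera call.
- hand_in(): hands the job in; it is judged then, once.
The state is a dict: "t": time; "q": joint angles; "joint_vel": joint speeds; "joint_torque": joint torques, N m; "eef_pos": TCP position; "tool_rot": TCP orientation; "contact_force": force on the tool from outside, world axes, zero at the start; "torque": the same for the moment, N m; "gripper_width": opening from 0.0 (shut) to 1.0 (fully open); "grasp_force": force on a finger pad.
Only numpy, scipy, OpenCV 4.12 (cv2) and the standard library are available. Lean on these libraries where they do the work, as an engineer would, in place of code of your own. Each camera call takes 0.05 s, during which the arm holds its last target. There are 200 camera calls.

## Working session

There is one attempt and no reset: what is moved stays moved. The work goes in short steps, Python scripts to look and compute and a shell command to move; the robot and the scene stay as the last step left them, time stands still between calls to the robot, and variables do not carry over. Pictures are saved under pics/ and viewed, at most 10 in all, crops included, and the job is handed in when it is done.

```bash
mkdir -p pics
cat > h.py <<'E'
from station import *
import numpy as np, cv2
def px(name,d,u,v):
    P=camera_params(name);K=np.array(P["intrinsics"]);T=np.array(P["cam_to_world"])
    z=d[int(round(v)),int(round(u))]
    return ray(name,u,v,z)
def ray(name,u,v,z):
    P=camera_params(name);K=np.array(P["intrinsics"]);T=np.array(P["cam_to_world"])
    p=np.linalg.inv(K)@[u,v,1]*z
    return (T@[p[0],-p[1],-p[2],1])[:3]
def onplane(name,u,v,h):
    a=ray(name,u,v,0.0);b=ray(name,u,v,1.0);return a+(b-a)*(h-a[2])/(b[2]-a[2])
E
python3 - <<'E'
from h import *
for n in("top","scene"):
    p,d=read_camera(n);np.save(n+"0.npy",d);cv2.imwrite(f"pics/{n}0.png",p[:,:,::-1])
    cv2.imwrite(f"{n}_raw.png",p[:,:,::-1])
    print(n,camera_params(n))
o=get_obs();print(o)
E
```

```text
top {'intrinsics': array([[418.33017907,   0.        , 280.78777204],
       [  0.        , 418.33017907, 217.59359226],
       [  0.        ,   0.        ,   1.        ]]), 'cam_to_world': array([[ 0.01889214,  0.98475392, -0.17292428,  0.38595401],
       [-0.99978505,  0.02008408,  0.0051456 ,  0.03432563],
       [ 0.00854018,  0.1727899 ,  0.98492168,  1.02754448],
       [ 0.        ,  0.        ,  0.        ,  1.        ]])}
scene {'intrinsics': array([[546.71218953,   0.        , 275.57478304],
       [  0.        , 546.71218953, 207.77451541],
       [  0.        ,   0.        ,   1.        ]]), 'cam_to_world': array([[-0.42165064, -0.72774999,  0.54091653,  1.27149126],
       [ 0.90674095, -0.34210161,  0.2465509 ,  0.35702501],
       [ 0.005621  ,  0.59442951,  0.80412807,  1.25527973],
       [ 0.        ,  0.        ,  0.        ,  1.        ]])}
{'t': 0.1, 'q': array([-1.36609945,  0.47773935,  0.02231828,  1.5563342 , -0.01151584,
        1.1093075 , -0.08313014]), 'joint_vel': array([ 1.32665548e-03, -4.42625578e-03,  1.74127082e-05, -1.25603239e-03,
        8.55487185e-04, -5.45067075e-04,  9.38989099e-04]), 'joint_torque': array([ 3.67274435e-03, -5.97761142e+01,  1.61301412e+00, -2.81956297e+01,
        1.27311173e-02,  4.93388419e-03,  9.35953267e-06]), 'eef_pos': array([0.20753979, 0.6417451 , 0.23041553]), 'tool_rot': array([-8.16848798e-05,  1.55759265e-01,  9.87794696e-01, -8.26445743e-04]), 'contact_force': array([-0.22992511, -0.03364715,  0.34614086]), 'torque': array([-0.01382325, -0.05056723, -0.00397677]), 'grasp_force': 0.0, 'gripper_width': 0.9997119116530832}
```

View pics/top0.png

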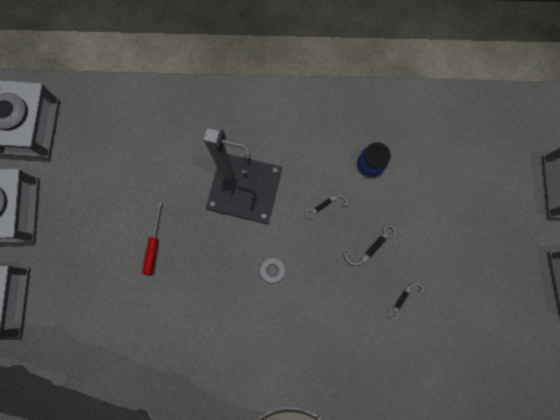

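View pics/scene0.png

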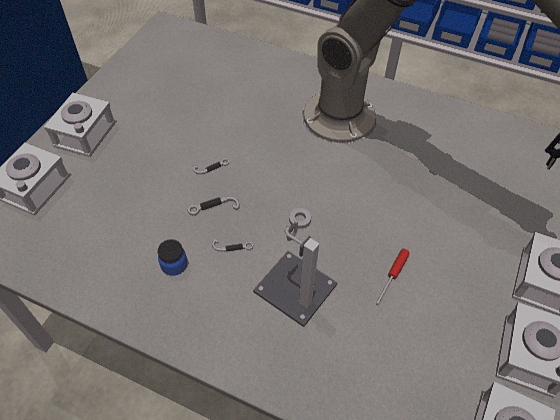

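The top view shows the large spanner with its sleeve at about (376,246), eye at (390,231) and jaw at (353,260). The stand's base is at (245,190), with the post top at (214,135) and the hook near (248,155). Next I'll enlarge both.

Run:
```python
from h import *
p=cv2.imread("top_raw.png");s=cv2.imread("scene_raw.png")
a=cv2.resize(p[220:270,340:400],None,fx=6.5,fy=6.5,interpolation=cv2.INTER_CUBIC)
b=cv2.resize(p[120:230,195:290],None,fx=5,fy=5,interpolation=cv2.INTER_CUBIC)[:550]
c=np.zeros((600,800,3),np.uint8);c[:325,:390]=a[:325,:390];c[:550,:][:, 320:320]=0
c[:550,390:800]=b[:, :410];c=np.clip(c*1.8,0,255).astype(np.uint8)
cv2.imwrite("pics/c1.png",c)
e=cv2.resize(s[215:330,245:345],None,fx=5.2,fy=5.2,interpolation=cv2.INTER_CUBIC);cv2.imwrite("pics/c2.png",np.clip(e*1.8,0,255).astype(np.uint8))
d=np.load("top0.npy");ds=np.load("scene0.npy")
for u,v in((376,246),(390,226),(214,135),(245,190),(212,208)): print(u,v,px("top",d,u,v).round(4))
# stand points from scene/top depth
for n,D in(("top",d),("scene",ds)):
    P=[]
    vv,uu=np.mgrid[0:420,0:560]
    for u,v in zip(uu.ravel(),vv.ravel()):
        if D[v,u]>0: P.append(np.r_[u,v,px(n,D,u,v)])
    np.save(n+"_pc.npy",np.array(P))
```

```text
376 246 [ 0.4978 -0.2029  0.0195]
390 226 [ 0.5487 -0.2401  0.0122]
214 135 [0.6718 0.1586 0.2805]
245 190 [0.6317 0.1193 0.0142]
212 208 [0.5851 0.1996 0.0108]Traceback (most recent call last):
  File "<stdin>", line 16, in <module>
  File "h.py", line 6, in px
    return ray(name,u,v,z)
  File "h.py", line 8, in ray
    P=camera_params(name);K=np.array(P["intrinsics"]);T=np.array(P["cam_to_world"])
ValueError: time passes only in moves, steps and waits
```

View pics/c1.png

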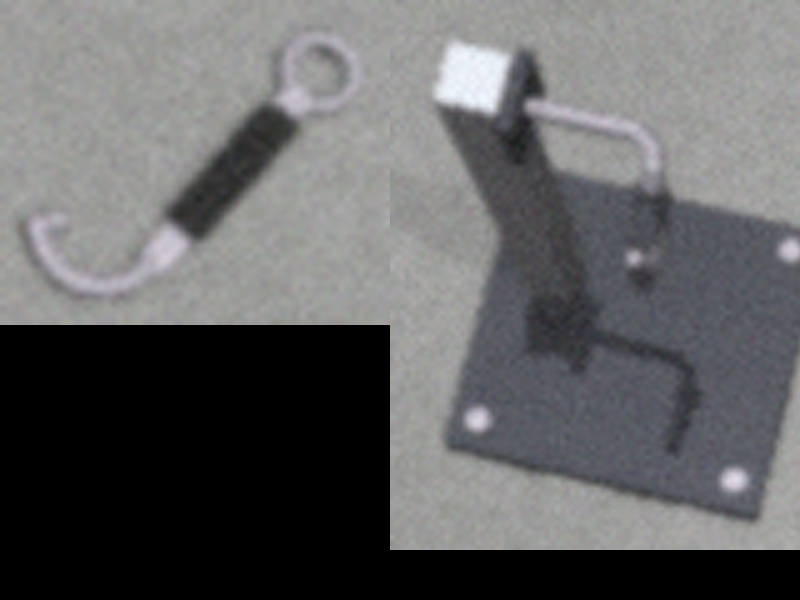

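View pics/c2.png

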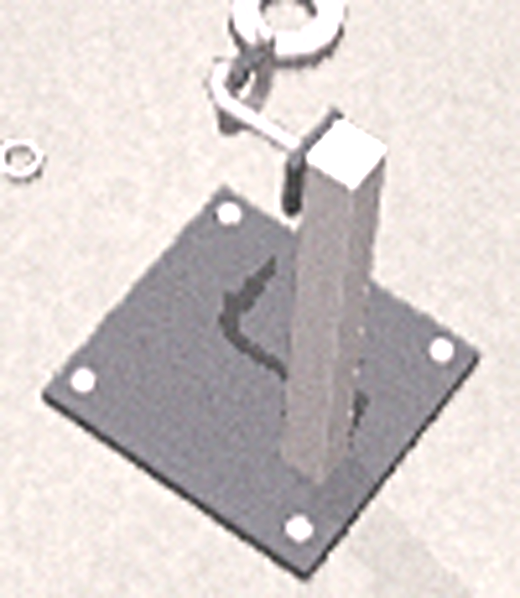

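Run:
```python
from h import *
def c1a(u,v): return (u+.5)/6.5-.5+340,(v+.5)/6.5-.5+220
def c1b(u,v): return (u-390+.5)/5-.5+195,(v+.5)/5-.5+120
def c2(u,v): return (u+.5)/5.2-.5+245,(v+.5)/5.2-.5+215
T=lambda q,h:onplane("top",*q,h)[:2].round(4)
S=lambda q,h:onplane("scene",*q,h)[:2].round(4)
print("eye",T(c1a(319,72),.009),"sleeve",T(c1a(234,172),.018), S(((21+.5)/5.2+244.5,(158)/5.2+215),.009))
e=T(c1a(319,72),.009);s=T(c1a(234,172),.018);print("yaw",np.arctan2(*(e-s)[::-1]),np.linalg.norm(e-s))
print("post",T(c1b(472,78),.282),S(c2(346,153),.282))
print("tip",T(c1b(635,257),.254),S(c2(265,45),.254))
print("shank",T(c1b(652,160),.262),S(c2(222,85),.262))
for h in[(477,419),(733,480),(790,250)]: print("screw",T(c1b(*h),.014))
for h in[(83,380),(229,213),(441,349),(300,527)]: print("screwS",S(c2(*h),.014))
for h in[(448,445),(757,520)]: print("corner",T(c1b(*h),.012))
```

```text
eye [ 0.5375 -0.2374] sleeve [ 0.4978 -0.2022] [ 0.5784 -0.0377]
yaw -0.7253901891996513 0.05305779867276814
post [0.6707 0.164 ] [0.6711 0.1667]
tip [0.6108 0.1031] [0.6179 0.1085]
shank [0.647  0.0973] [0.6497 0.1023]
screw [0.596  0.1997]
screw [0.568  0.0724]
screw [0.6859 0.0469]
screwS [0.6823 0.0486]
screwS [0.5647 0.0743]
screwS [0.5918 0.2011]
screwS [0.709  0.1758]
corner [0.583  0.2137]
corner [0.5486 0.0602]
```

```bash
python3 -m creep '[[1,35,-49,4,0,0,0],[1,35,-49,4,0,0,0],[1,35,-49,4,0,0,0],[1,35,-49,4,0,0,0],[1,35,-49,4,0,0,-0.05]]' 80
python3 -m creep '[[1,35,-49,0,0,0,-0.05],[1,8,-58,0,0,0,-0.05],[1,8,-58,0,0,0,-0.05],[1,8,-58,0,0,0,-0.05],[1,8,-58,0,0,0,-0.05]]'
python3 -m creep '[[1,8,-58,-10,0,0,-0.05],[1,8,-58,-20,0,0,-0.06],[1,7,-50,-30,0,0,0],[1,7,-50,-30,0,0,0],[1,7,-50,-20,0,0,0]]'
```

```text
t: 0.72
eef_pos: [0.3835, 0.3953, 0.2512]
tool_rot: [-0.0, 0.181, 0.983, -0.0]
contact_force: [0.1, 0.6, 0.1]
gripper_width: 1.002
grasp_force: 0.0
t: 1.35
eef_pos: [0.4495, 0.1143, 0.2512]
tool_rot: [-0.0, 0.302, 0.953, 0.0]
contact_force: [0.4, -0.1, 0.0]
gripper_width: 0.998
grasp_force: 0.0
t: 1.98
eef_pos: [0.4861, -0.1509, 0.1399]
tool_rot: [-0.001, 0.353, 0.936, -0.0]
contact_force: [0.5, -0.0, 0.6]
gripper_width: 1.0
grasp_force: 0.0
```

```bash
python3 -m creep '[[1,0,0,0,0,0,0],[1,0,0,0,0,0,0]]'
```

```text
t: 2.22
eef_pos: [0.4865, -0.1493, 0.1411]
tool_rot: [-0.0, 0.354, 0.935, 0.0]
contact_force: [0.0, 0.6, -0.6]
gripper_width: 1.002
grasp_force: 0.0
```

```bash
python3 -m creep '[[1,5,-26,-20,0,0,0],[1,6,-27,-30,0,0,0],[1,0,0,-30,0,0,0],[1,0,0,-30,0,0,0],[0.3,0,0,-15,0,0,0]]'
python3 -m creep '[[0.0,0,0,-8,0,0,0],[-0.2,0,0,-4,0,0,0],[-0.2,0,0,0,0,0,0],[-0.2,0,0,0,0,0,0],[-0.2,0,0,0,0,0,0]]'
python3 - <<'E'
from h import *
p,d=read_camera("scene");cv2.imwrite("pics/g1.png",np.clip(cv2.resize(p[130:250,140:290],None,fx=5,fy=5,interpolation=cv2.INTER_CUBIC)[:,:,::-1]*1.5,0,255))
E
```

```text
t: 2.85
eef_pos: [0.4978, -0.2007, 0.0155]
tool_rot: [-0.001, 0.352, 0.936, 0.0]
contact_force: [0.7, -0.2, 0.0]
gripper_width: 0.815
grasp_force: 0.0
t: 3.48
eef_pos: [0.498, -0.2028, 0.0047]
tool_rot: [0.0, 0.354, 0.935, 0.0]
contact_force: [0.2, 0.4, 0.8]
gripper_width: 0.399
grasp_force: 0.0[ WARN:0@1.392] global loadsave.cpp:1063 imwrite_ Unsupported depth image for selected encoder is fallbacked to CV_8U.
```

View pics/g1.png

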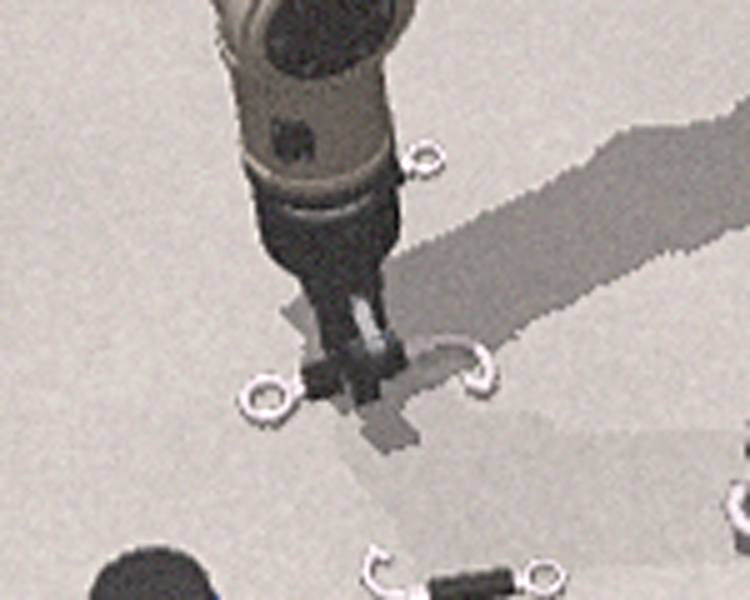

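The fingers straddle the sleeve at about (355,370) in the crop, with the eye clear at (268,398). I'll close and lift.

```bash
python3 -m creep '[[-1,0,0,-1,0,0,0],[-1,0,0,0,0,0,0],[-1,0,0,0,0,0,0],[-1,0,0,0,0,0,0],[-1,0,0,0,0,0,0]]' 80
python3 -m creep '[[-1,0,0,0,0,0,0],[-1,0,0,5,0,0,0],[-1,0,0,20,0,0,0],[-1,0,0,40,0,0,0],[-1,0,0,50,0,0,0]]'
python3 -m creep '[[-1,0,0,50,0,0,0.1],[-1,0,0,50,0,0,0.1],[-1,0,0,50,0,0,0.1],[-1,0,0,20,0,0,0.1],[-1,0,0,0,0,0,0.11]]'
```

```text
t: 4.15
eef_pos: [0.4978, -0.2028, 0.0037]
tool_rot: [0.0, 0.354, 0.935, 0.0]
contact_force: [-0.6, 1.2, 5.5]
gripper_width: 0.159
grasp_force: 78.7
t: 4.78
eef_pos: [0.4967, -0.2024, 0.1187]
tool_rot: [-0.001, 0.354, 0.935, -0.0]
contact_force: [0.7, -0.4, -1.2]
gripper_width: 0.162
grasp_force: 78.2
t: 5.4
eef_pos: [0.4983, -0.2031, 0.2904]
tool_rot: [0.002, 0.105, 0.995, -0.0]
contact_force: [0.2, -0.9, -2.2]
gripper_width: 0.167
grasp_force: 78.2
```

```bash
python3 -m creep '[[-1,5,50,0,0,0,0],[-1,5,60,0,0,0,0],[-1,10,60,0,0,0,0],[-1,10,60,0,0,0,0],[-1,10,50,0,0,0,0]]'
python3 -m creep '[[-1,8,25,0,0,0,0],[-1,9,15,0,0,0,0],[-1,0,0,0,0,0,0],[-1,0,0,0,0,0,0],[-1,0,0,0,0,0,0]]'
python3 - <<'E'
from h import *
o=[]
for n,(a,b,c,d) in(("top",(90,240,170,300)),("scene",(170,300,230,350))):
    p,_=read_camera(n);cv2.imwrite(n+"1.png",p[:,:,::-1]);f=4
    i=np.clip(p[a:b,c:d,::-1]*1.8,0,255).astype(np.uint8)
    i=cv2.resize(i,None,fx=f,fy=f,interpolation=cv2.INTER_CUBIC)[:600,:400]
    o.append(np.vstack([i,np.zeros((600-i.shape[0],i.shape[1],3),np.uint8)])[:, :400]); print(o[-1].shape)
cv2.imwrite("pics/a1.png",np.hstack([cv2.copyMakeBorder(x,0,0,0,400-x.shape[1],0) for x in o]))
E
```

```text
t: 6.02
eef_pos: [0.5372, 0.0797, 0.2882]
tool_rot: [-0.0, 0.106, 0.994, 0.0]
contact_force: [0.9, -1.1, -1.0]
gripper_width: 0.158
grasp_force: 78.4
t: 6.65
eef_pos: [0.5546, 0.1156, 0.2884]
tool_rot: [-0.0, 0.107, 0.994, -0.0]
contact_force: [-0.4, -1.9, -2.2]
gripper_width: 0.158
grasp_force: 78.4
(600, 400, 3)
(600, 400, 3)
```

View pics/a1.png

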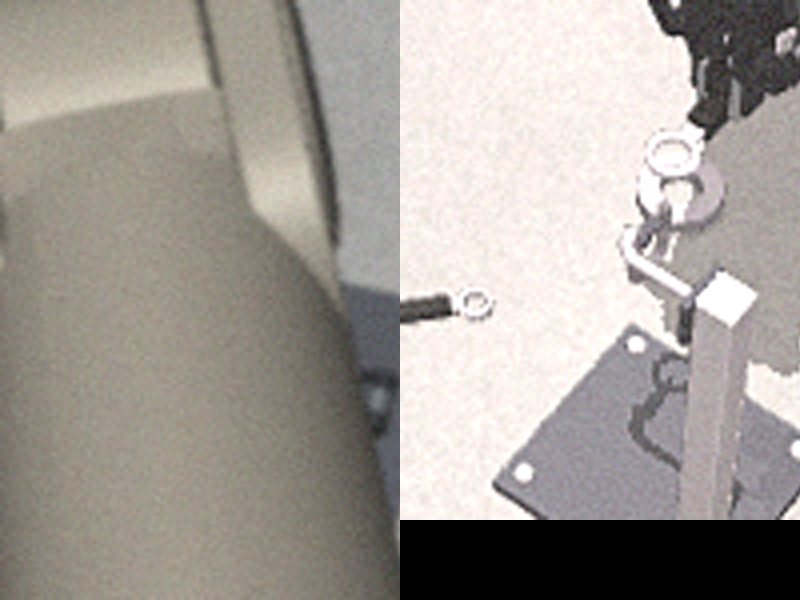

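The arm blocks the top view. The scene view shows the eye at crop (672,153) and the tip at roughly (680,205), so I'll measure both there and look at an enlarged view.

Run:
```python
from h import *
o=get_obs();print(o["eef_pos"])
f=lambda u,v:((u-400+.5)/4-.5+230,(v+.5)/4-.5+170)
print("eye",onplane("scene",*f(672,153),.2937),"tip",onplane("scene",*f(681,204),.254))
P=camera_params("scene");K=np.array(P["intrinsics"]);T=np.linalg.inv(np.array(P["cam_to_world"]))
def proj(w):
    c=T@np.r_[w,1];q=K@[c[0],-c[1],-c[2]];return q[:2]/q[2]
og=np.array([.6244,.1017,0]);X=np.array([.977,-.2125,0]);s=cv2.imread("scene1.png")
a,b=275,190;i=np.clip(s[b:b+60,a:a+60]*1.6,0,255).astype(np.uint8);i=cv2.resize(i,None,fx=9,fy=9,interpolation=cv2.INTER_CUBIC)
for w,c in((og-.014*X+[0,0,.254],(0,0,255)),(og+.014*X+[0,0,.262],(0,255,0)),(o["eef_pos"]+.052*X+[0,0,.0053],(255,0,0)),(og+[.0466,.0636,.282],(255,0,255))):
    q=proj(w);print(q.round(1));cv2.circle(i,tuple(int(k) for k in ((q-[a,b]+.5)*9)),4,c,1)
cv2.imwrite("pics/a2.png",i)
```

```text
[0.55461506 0.11622455 0.28846367]
eye [0.60438745 0.10596873 0.2937    ] tip [0.60725412 0.11436361 0.254     ]
[295.3 220.3]
[288.  226.4]
[297.1 208.1]
[310.6 243.7]
```

View pics/a2.png

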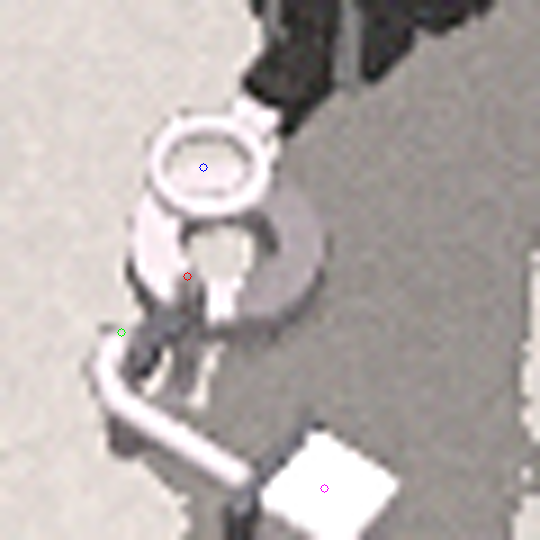

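```bash
python3 -m creep '[[-1,3,0,-8,0,0,0],[-1,0,0,-10,0,0,0],[-1,0,0,-10,0,0,0],[-1,0,0,-7,0,0,0],[-1,0,0,0,0,0,0]]'
python3 -m creep '[[-1,0,0,0,0,0,0],[-1,0,0,-1,0,0,0],[-1,0,0,0,0,0,0]]'
python3 -m creep '[[-1,0,0,-1,0,0,0],[-1,0,0,0,0,0,0]]'
python3 -m creep '[[-1,0,0,-1,0,0,0],[-1,0,0,0,0,0,0]]'
python3 -m creep '[[-1,0,0,-1,0,0,0],[-1,0,0,0,0,0,0]]'
```

```text
t: 7.38
eef_pos: [0.5573, 0.1172, 0.2525]
tool_rot: [-0.001, 0.106, 0.994, -0.0]
contact_force: [-0.2, -0.7, -1.0]
gripper_width: 0.163
grasp_force: 78.4
t: 7.75
eef_pos: [0.5578, 0.1173, 0.2525]
tool_rot: [0.0, 0.106, 0.994, 0.0]
contact_force: [-0.1, 0.3, -1.7]
gripper_width: 0.166
grasp_force: 78.4
t: 8.0
eef_pos: [0.5577, 0.1172, 0.2512]
tool_rot: [-0.0, 0.106, 0.994, -0.0]
contact_force: [0.5, 0.6, -2.1]
gripper_width: 0.158
grasp_force: 78.4
t: 8.25
eef_pos: [0.5576, 0.1173, 0.2502]
tool_rot: [-0.0, 0.106, 0.994, -0.0]
contact_force: [0.8, 0.2, -1.7]
gripper_width: 0.165
grasp_force: 78.4
t: 8.5
eef_pos: [0.5577, 0.1172, 0.2492]
tool_rot: [-0.0, 0.106, 0.994, -0.0]
contact_force: [-0.7, 0.8, -2.8]
gripper_width: 0.161
grasp_force: 78.4
```

```bash
python3 -m creep '[[-1,0,0,-1,0,0,0],[-1,0,0,0,0,0,0]]'
python3 -m creep '[[-1,0,0,-1,0,0,0],[-1,0,0,0,0,0,0]]'
for i in 1; do python3 -m creep '[[-1,-1,0.2,0,0,0,0],[-1,0,0,0,0,0,0]]'; done
python3 -m creep '[[-1,-1,0.2,0,0,0,0],[-1,0,0,0,0,0,0]]'
python3 -m creep '[[-1,-1,0.2,0,0,0,0],[-1,0,0,0,0,0,0]]'
```

```text
t: 8.75
eef_pos: [0.5576, 0.1173, 0.2482]
tool_rot: [-0.0, 0.106, 0.994, -0.0]
contact_force: [-0.4, 0.6, -1.7]
gripper_width: 0.16
grasp_force: 78.4
t: 9.0
eef_pos: [0.5576, 0.1172, 0.2472]
tool_rot: [-0.0, 0.106, 0.994, -0.0]
contact_force: [-0.3, 0.8, -1.9]
gripper_width: 0.158
grasp_force: 78.4
t: 9.25
eef_pos: [0.5566, 0.1175, 0.2473]
tool_rot: [-0.0, 0.106, 0.994, 0.0]
contact_force: [-0.3, -0.9, -2.1]
gripper_width: 0.162
grasp_force: 78.4
t: 9.5
eef_pos: [0.5556, 0.1177, 0.2473]
tool_rot: [-0.0, 0.106, 0.994, 0.0]
contact_force: [0.7, -0.5, -1.5]
gripper_width: 0.161
grasp_force: 78.4
t: 9.75
eef_pos: [0.5546, 0.1179, 0.2473]
tool_rot: [-0.0, 0.106, 0.994, 0.0]
contact_force: [0.3, 0.1, -1.4]
gripper_width: 0.157
grasp_force: 78.4
```

```bash
python3 -m creep '[[-1,-1,0,0,0,0,0],[-1,0,0,0,0,0,0]]'
python3 -m creep '[[-1,-1,0,0,0,0,0],[-1,0,0,0,0,0,0]]'
python3 -m creep '[[-1,-1,0,0,0,0,0],[-1,0,0,0,0,0,0]]'
```

```text
t: 10.0
eef_pos: [0.5538, 0.1178, 0.2474]
tool_rot: [0.0, 0.106, 0.994, 0.0]
contact_force: [-0.1, -0.1, -0.1]
gripper_width: 0.164
grasp_force: 78.4
t: 10.25
eef_pos: [0.5532, 0.1177, 0.2476]
tool_rot: [0.001, 0.106, 0.994, 0.0]
contact_force: [2.1, -0.9, -0.9]
gripper_width: 0.163
grasp_force: 78.5
t: 10.5
eef_pos: [0.5526, 0.1176, 0.2479]
tool_rot: [0.001, 0.106, 0.994, 0.0]
contact_force: [4.6, -1.2, -0.2]
gripper_width: 0.163
grasp_force: 78.5
```

```bash
python3 -m creep '[[-1,3,0,0,0,0,0],[-1,0,0,0,0,0,0],[-1,0,0,-1,0,0,0],[-1,0,0,-1,0,0,0],[-1,0,0,-1,0,0,0]]'
python3 -m creep '[[-1,0,0,-1,0,0,0],[-1,0,0,-1,0,0,0],[-1,0,0,-1,0,0,0],[-1,0,0,-1,0,0,0]]'
python3 -m creep '[[-1,0,0,-1,0,0,0],[-1,0,0,-1,0,0,0],[-1,0,0,-1,0,0,0]]'
```

```text
t: 11.12
eef_pos: [0.5544, 0.1179, 0.2441]
tool_rot: [-0.0, 0.106, 0.994, -0.0]
contact_force: [-0.2, 0.1, -1.8]
gripper_width: 0.163
grasp_force: 78.5
t: 11.62
eef_pos: [0.5551, 0.1179, 0.2406]
tool_rot: [0.001, 0.106, 0.994, 0.0]
contact_force: [-0.1, -0.3, 2.7]
gripper_width: 0.163
grasp_force: 78.9
t: 12.0
eef_pos: [0.5547, 0.1179, 0.2373]
tool_rot: [-0.0, 0.106, 0.994, 0.0]
contact_force: [-0.8, -1.0, 2.1]
gripper_width: 0.167
grasp_force: 79.0
```

```bash
python3 -m creep '[[-1,0,0,-1,0,0,0],[-1,0,0,-1,0,0,0],[-1,0,0,-1,0,0,0]]'
python3 -m creep '[[-1,0,0,-1,0,0,0],[-1,0,0,-1,0,0,0],[-1,0,0,-1,0,0,0]]'
python3 -m creep '[[-1,0,0,-1,0,0,0],[-1,0,0,-1,0,0,0],[-1,0,0,0,0,0,0]]'
```

```text
t: 12.38
eef_pos: [0.5545, 0.1179, 0.2341]
tool_rot: [-0.0, 0.106, 0.994, -0.0]
contact_force: [-2.7, 1.3, 2.6]
gripper_width: 0.162
grasp_force: 78.9
t: 12.75
eef_pos: [0.5544, 0.1178, 0.2308]
tool_rot: [-0.0, 0.106, 0.994, -0.0]
contact_force: [0.7, 0.2, -0.9]
gripper_width: 0.165
grasp_force: 78.4
t: 13.12
eef_pos: [0.5547, 0.1178, 0.2291]
tool_rot: [-0.0, 0.106, 0.994, -0.0]
contact_force: [-0.1, 0.1, -1.7]
gripper_width: 0.167
grasp_force: 78.4
```

```bash
python3 -m creep '[[-1,0,0,-2,0,0,0],[-1,1,0,-1,0,0,0],[-1,0,0,0,0,0,0],[-1,0,0,0,0,0,0]]'
python3 -m creep '[[-1,0,0,2,0,0,0],[-1,0,0,2,0,0,0],[-1,0,0,1,0,0,0],[-1,0,0,0,0,0,0]]'
python3 -m creep '[[-1,0,0,1,0,0,0],[-1,0,0,1,0,0,0],[-1,0,0,0,0,0,0]]'
```

```text
t: 13.62
eef_pos: [0.5557, 0.1179, 0.2263]
tool_rot: [0.0, 0.106, 0.994, 0.0]
contact_force: [0.3, -0.6, -1.5]
gripper_width: 0.162
grasp_force: 78.4
t: 14.12
eef_pos: [0.5558, 0.1179, 0.2315]
tool_rot: [0.0, 0.106, 0.994, 0.0]
contact_force: [-0.9, 0.7, -1.4]
gripper_width: 0.162
grasp_force: 78.4
t: 14.5
eef_pos: [0.5558, 0.1179, 0.2334]
tool_rot: [0.0, 0.106, 0.994, 0.0]
contact_force: [0.2, -0.5, -1.5]
gripper_width: 0.166
grasp_force: 78.4
```

```bash
python3 -m creep '[[-1,0,0,1,0,0,0],[-1,0,0,0,0,0,0]]'
python3 -m creep '[[-1,0,0,1,0,0,0],[-1,0,0,0,0,0,0]]'
```

```text
t: 14.75
eef_pos: [0.5555, 0.1178, 0.2341]
tool_rot: [-0.0, 0.106, 0.994, -0.0]
contact_force: [-0.0, 0.2, -3.8]
gripper_width: 0.163
grasp_force: 78.4
t: 15.0
eef_pos: [0.5555, 0.1178, 0.2348]
tool_rot: [-0.0, 0.106, 0.994, -0.0]
contact_force: [2.3, -0.4, -6.9]
gripper_width: 0.169
grasp_force: 78.4
```

```bash
python3 -m creep '[[-1,0,0,0.5,0,0,0],[-1,0,0,0,0,0,0],[-1,0,0,0,0,0,0],[-1,0,0,0,0,0,0],[-1,0,0,0,0,0,0]]'
python3 -m creep '[[-1,0,0,0,0,0,0]]'
python3 -m creep '[[-1,0,0,-4,0,0,0],[-1,0,0,-4,0,0,0],[-1,0,0,-2,0,0,0],[-1,0,0,0,0,0,0]]'
```

```text
t: 15.62
eef_pos: [0.5554, 0.1178, 0.2355]
tool_rot: [-0.0, 0.106, 0.994, -0.0]
contact_force: [1.7, -0.2, -10.7]
gripper_width: 0.16
grasp_force: 78.3
t: 15.75
eef_pos: [0.5554, 0.1178, 0.2356]
tool_rot: [-0.0, 0.106, 0.994, -0.0]
contact_force: [2.4, 0.5, -11.9]
gripper_width: 0.165
grasp_force: 78.3
t: 16.25
eef_pos: [0.5559, 0.1179, 0.226]
tool_rot: [0.0, 0.106, 0.994, 0.0]
contact_force: [1.0, -0.2, -1.2]
gripper_width: 0.162
grasp_force: 79.6
```

The gate held under about 10 N of pull. Next I lower the eye into the bowl and swing the handle down about the bowl's centre.

```bash
python3 -m creep '[[-1,0,0,-4,0,0,0],[-1,0,0,-4,0,0,0],[-1,0,0,-4,0,0,0],[-1,0,0,-1,0,0,0],[-1,0,0,0,0,0,0]]'
python3 -m creep '[[-1,1.6,-0.3,-10.4,-0.032,-0.147,0],[-1,0,0,0,0,0,0],[-1,0,0,0,0,0,0]]'
python3 -c "
from h import *
print(get_obs()['q'].round(3))"
```

```text
t: 16.88
eef_pos: [0.5557, 0.1178, 0.2127]
tool_rot: [-0.0, 0.106, 0.994, -0.0]
contact_force: [-0.6, -0.4, -1.8]
gripper_width: 0.159
grasp_force: 79.6
t: 17.25
eef_pos: [0.5575, 0.1178, 0.2031]
tool_rot: [0.074, 0.106, 0.992, -0.008]
contact_force: [0.6, -0.2, -2.1]
gripper_width: 0.163
grasp_force: 79.6
[-0.598  0.271  0.279  1.959  0.004  0.794  1.022]
```

```bash
python3 -m creep '[[-1,3,-0.7,-10,-0.032,-0.147,0],[-1,0,0,0,0,0,0],[-1,0,0,0,0,0,0]]'
python3 -m creep '[[-1,4.5,-1,-9.5,-0.032,-0.147,0],[-1,0,0,0,0,0,0],[-1,0,0,0,0,0,0]]'
python3 -c "
from h import *
print(get_obs()['q'].round(3))"
```

```text
t: 17.62
eef_pos: [0.5609, 0.117, 0.1931]
tool_rot: [0.148, 0.105, 0.983, -0.016]
contact_force: [0.0, 0.5, -1.2]
gripper_width: 0.162
grasp_force: 79.6
t: 18.0
eef_pos: [0.5659, 0.1152, 0.1842]
tool_rot: [0.218, 0.104, 0.97, -0.025]
contact_force: [0.4, 0.3, -1.5]
gripper_width: 0.159
grasp_force: 79.6
[-0.833  0.225  0.422  2.167  0.412  0.446  0.575]
```

```bash
python3 -m creep '[[-1,5.8,-1.3,-8.7,-0.032,-0.147,0],[-1,0,0,0,0,0,0],[-1,0,0,0,0,0,0]]'
python3 -m creep '[[-1,3.4,-0.7,-4,-0.016,-0.073,0],[-1,0,0,0,0,0,0],[-1,0,0,0,0,0,0]]'
python3 -c "
from h import *
print(get_obs()['q'].round(3))"
```

```text
t: 18.38
eef_pos: [0.5723, 0.1095, 0.1784]
tool_rot: [0.265, 0.107, 0.958, -0.037]
contact_force: [-0.2, 1.1, -1.2]
gripper_width: 0.161
grasp_force: 79.6
t: 18.75
eef_pos: [0.5755, 0.1086, 0.1742]
tool_rot: [0.301, 0.106, 0.947, -0.041]
contact_force: [0.8, 0.4, -1.9]
gripper_width: 0.162
grasp_force: 79.6
[-1.146  0.29   0.732  2.281  0.894  0.261  0.037]
```

```bash
cat > st.py <<'E'
from h import *
from scipy.spatial.transform import Rotation as R
o=get_obs();w,x,y,z=o["tool_rot"];A=R.from_quat([x,y,z,w]).as_matrix()
S=np.array([[.977,-.2125,0],[.2125,.977,0],[0,0,1]])
C=np.array([.6243,.1031,.2180])
d0=np.array([.977,-.2125,0]);Q=R.from_quat([.106,.9943,0,0]).as_matrix().T@d0
d=A@Q; n=-A[:,2]; e=o["eef_pos"]+.052*d+.0053*n
th=np.arctan2((S@d)[2],(S@d)[0])
print("d",(S@d).round(3),"theta",th.round(3),"eye rel C stand mm",(S@(e-C)*1e3).round(1),"ideal",(-18*np.cos(th)).round(1),(-18*np.sin(th)).round(1))
print(o["q"].round(3))
E
python3 st.py
```

```text
d [ 0.816 -0.005  0.578] theta 0.617 eye rel C stand mm [-9.5 -5.1 -9.4] ideal -14.7 -10.4
[-1.146  0.29   0.732  2.281  0.894  0.261  0.037]
```

```bash
python3 -m creep '[[-1,-2,3,-0.5,0,0,0],[-1,-2,3,-0.5,0,0,0],[-1,0,0,0,0,0,0]]'
python3 st.py
python3 -m creep '[[-1,1.6,-0.3,-2,-0.008,-0.037,0],[-1,1.6,-0.3,-2,-0.008,-0.037,0],[-1,1.7,-0.4,-2,-0.008,-0.037,0],[-1,0,0,0,0,0,0]]'
python3 st.py
```

```text
t: 19.12
eef_pos: [0.5708, 0.1151, 0.1727]
tool_rot: [0.301, 0.106, 0.947, -0.04]
contact_force: [-0.2, -0.8, -0.8]
gripper_width: 0.16
grasp_force: 79.6
d [ 0.815 -0.004  0.578] theta 0.617 eye rel C stand mm [-15.5   0.2 -10.9] ideal -14.7 -10.4
[-1.172  0.292  0.74   2.287  0.906  0.265  0.009]
t: 19.62
eef_pos: [0.5753, 0.1136, 0.1669]
tool_rot: [0.351, 0.104, 0.93, -0.047]
contact_force: [0.3, 0.6, -1.1]
gripper_width: 0.163
grasp_force: 79.8
d [ 0.75  -0.002  0.662] theta 0.723 eye rel C stand mm [-14.7  -0.2 -12.8] ideal -13.5 -11.9
[-1.339  0.395  0.921  2.35   1.549  0.177 -0.695]
```

```bash
python3 -m creep '[[-1,0,0,0,0,0,0],[-1,0,0,0,0,0,0]]' 20
python3 -m creep '[[-0.6,0,0,0,0,0,0],[-0.4,0,0,0,0,0,0],[-0.2,0,0,0,0,0,0],[0,0,0,0,0,0,0],[0,0,0,0,0,0,0]]'
python3 - <<'E'
from h import *
p,_=read_camera("scene")
i=np.clip(p[180:300,230:350,::-1]*1.6,0,255).astype(np.uint8);cv2.imwrite("pics/r1.png",cv2.resize(i,None,fx=5,fy=5,interpolation=cv2.INTER_CUBIC))
E
```

```text
t: 19.88
eef_pos: [0.5756, 0.1134, 0.1673]
tool_rot: [0.351, 0.105, 0.929, -0.046]
contact_force: [0.4, -0.3, -1.6]
gripper_width: 0.158
grasp_force: 79.8
t: 20.5
eef_pos: [0.5754, 0.1134, 0.1671]
tool_rot: [0.351, 0.105, 0.929, -0.046]
contact_force: [0.6, 0.1, -0.7]
gripper_width: 0.5
grasp_force: 0.0
```

View pics/r1.png

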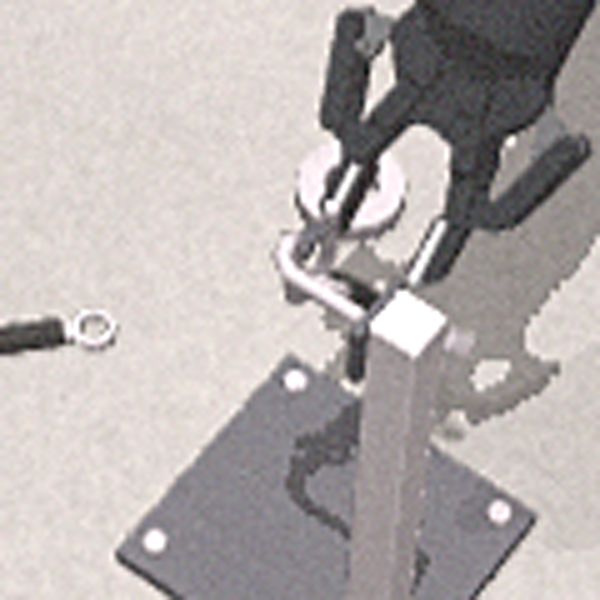

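The fingers have let go, and the spanner swung down under the hook with its sleeve at (355,290). I'll back off along the tool axis.

```bash
python3 -m creep '[[0,-13,3,15,0,0,0],[0,-19,4,22,0,0,0],[0,-19,4,22,0,0,0],[0,-19,4,22,0,0,0],[0,-19,4,22,0,0,0]]'
python3 -m creep '[[0,-30,0,30,0,0,0],[0,-30,0,30,0,0,0],[0,-30,-20,30,0,0,0],[0,0,-40,10,0,0,0],[0,0,-50,0,0,0,0]]'
python3 -m creep '[[0,0,-50,0,0,0,0],[0,0,-50,0,0,0,0],[0,0,-50,0,0,0,0],[0,0,0,0,0,0,0],[0,0,0,0,0,0,0]]'
python3 - <<'E'
from h import *
p,_=read_camera("scene");q,_=read_camera("top")
f=lambda p,a,c:cv2.resize(np.clip(p[a:a+120,c:c+80,::-1]*1.7,0,255).astype(np.uint8),None,fx=5,fy=5,interpolation=cv2.INTER_CUBIC)
cv2.imwrite("pics/r2.png",np.hstack([f(p,200,260),f(q,120,205)]))
E
```

```text
t: 21.18
eef_pos: [0.4856, 0.1322, 0.2705]
tool_rot: [0.35, 0.105, 0.93, -0.046]
contact_force: [-0.4, 1.0, -0.4]
gripper_width: 0.498
grasp_force: 0.0
t: 21.8
eef_pos: [0.4233, 0.0912, 0.3418]
tool_rot: [0.345, 0.109, 0.931, -0.037]
contact_force: [-1.2, 0.4, -0.2]
gripper_width: 0.498
grasp_force: 0.0
t: 22.42
eef_pos: [0.4309, 0.0335, 0.3336]
tool_rot: [0.333, 0.109, 0.936, -0.037]
contact_force: [0.3, 0.2, 0.7]
gripper_width: 0.503
grasp_force: 0.0
```

View pics/r2.png

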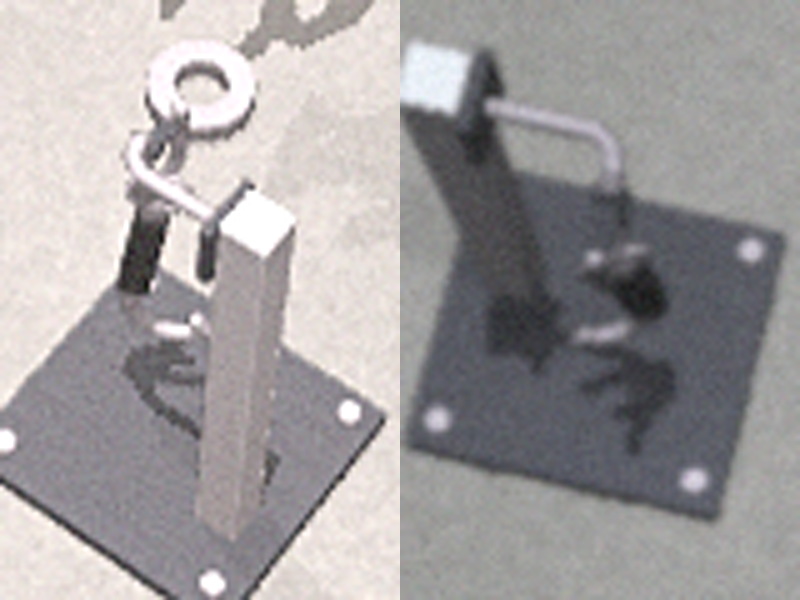

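The spanner hangs in the bowl: its sleeve is at (145,245) on the left and (640,290) on the right, with the jaw below and nothing touching it. I'll let it settle and check that it isn't moving.

```bash
for i in 1 2 3 4 5 6 7 8; do python3 -m creep '[[0,0,0,0,0,0,0],[0,0,0,0,0,0,0],[0,0,0,0,0,0,0],[0,0,0,0,0,0,0],[0,0,0,0,0,0,0]]' >/dev/null; done
python3 - <<'E'
from h import *
im=[read_camera("scene")[0][220:300,275:310].astype(float) for _ in range(8)]
print([cv2.GaussianBlur(abs(im[i]-im[0]),(5,5),0).max().round(1) for i in range(1,8)],get_obs()["t"])
g=im[0].mean(2);v,u=np.where(g[10:45,:20]<30);print(len(u))
p,_=read_camera("scene");q,_=read_camera("top")
f=lambda p,a,c:cv2.resize(np.clip(p[a:a+120,c:c+80,::-1]*1.7,0,255).astype(np.uint8),None,fx=5,fy=5,interpolation=cv2.INTER_CUBIC)
cv2.imwrite("pics/r3.png",np.hstack([f(p,200,260),f(q,120,205)]))
E
```

```text
[np.float64(7.3), np.float64(8.5), np.float64(7.2), np.float64(8.5), np.float64(7.3), np.float64(7.8), np.float64(7.3)] 27.925
11
```

View pics/r3.png

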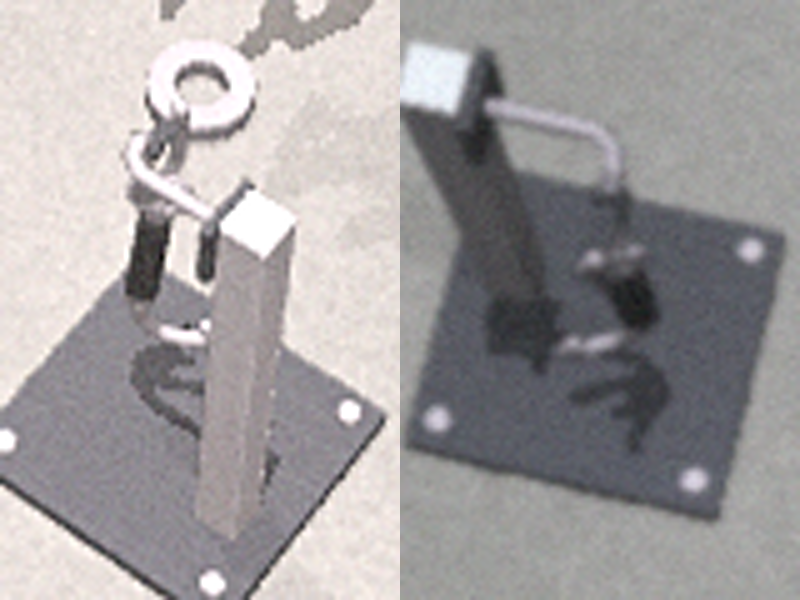

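It's still now. I'll check the hang angle from the sleeve's lower end before handing in.

Run:
```python
from h import *
for n,a,h in(("top",(252.4,183.6),.116),("top",(250,176),.175),("scene",(260+143/5,200+295/5),.116),("scene",(260+152/5,200+215/5),.175)):
    print(n,h,(onplane(n,*a,h)-[.6244,.102,0]).round(4))
```

```text
top 0.116 [-0.0023 -0.0073  0.116 ]
top 0.175 [-0.0012 -0.0057  0.175 ]
scene 0.116 [ 0.0073 -0.0006  0.116 ]
scene 0.175 [-0.0012 -0.0014  0.175 ]
```

```bash
python3 -c "
from station import *
print(hand_in())"
```

```text
the job is handed in; nothing more can be done
None
```

I hung the large spanner on the snap hook, tugged it against the shut gate at about 9–10 N for over half a second, then let go and handed in at about 28 s; it was hanging still, roughly 10° or less off vertical, but the station returned no verdict.

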